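Balance the plaster cast on the ridge

TASK

The long plaster cast has to hang from a single pin, so we need its balance point: lift it off the two bearers, lay it lengthwise across the ridge of the balancing stand, its middle over the ridge to begin with, then slide it along the ridge until it stays level and still on the ridge alone, both catches free, when you let go. Plaster chips easily: set it down and slide it gently, never bang it on the stand or drop it on the table, and leave the other things on the table where they are.

Things in the scene. Friction and masses are not known exactly. Their poses are not given: they have to be found in the camera images.
- cast: rigid off-white bar, flat underside, 350 mm long along its x; origin at mid-length, in the underside. Shaft (x -145 to +125 mm) 30 mm wide, 26 mm thick, look-only beads on top, a raised band at its middle. At -x an end block 30 long, 42 wide, 30 mm tall; a thicker block at +x. Mass 0.39 to 0.65 kg. Starts on the bearers, underside 45 mm up
- thick_end (a point): middle of the top of the cast's thick end block (50 mm long, 56 wide, 42 tall, a look-only knob on top), 150 mm from the cast's origin along its +x. The cast's centre of mass lies somewhere from 15 to 70 mm from its origin towards this end, different in every cast (hidden iron); axes as the cast's
- stand: balancing stand, fixed, all wood: base board 230 (x) x 110 (y) x 18 mm; origin at the centre of its underside, on the table. An upright batten in the middle carries the ridge; a lower catch block stands 80 mm from it on either side along x. The cast is laid along the stand's x, either end first
- ridge (a point): middle of the ridge, the batten's flat top edge: 16 mm wide along the stand's x, 26 mm long along its y, 90 mm above the table. With its centre of mass over these 16 mm the cast stays level on the ridge alone; otherwise it tips about 0.07 rad onto one catch; let go while tilted or swinging it may rock for some seconds before it rests; axes as the stand's
- catch (a point): middle of the top of one of the two equal catch blocks (20 mm along x, 50 mm along y), 84 mm above the table, 6 mm below the ridge, 80 mm from it along the stand's +x; the other is its mirror image at -x
- bearers: two fixed wooden blocks, 30 mm (x) x 100 mm (y) x 45 mm tall, centred 85 mm either side of the origin along its x, joined by thin strips on the table; the cast starts lying across them along their x; origin on the table between them
- chisel: carver's chisel with a dark wooden handle, 200 mm long, bystander lying between the stand and the bearers
- offcut: white marble offcut, 55 x 45 x 26 mm, bystander
- chip: small plaster offcut, 45 x 34 x 16 mm, bystander lying on the table between the bearers, under the cast
- mallet: round wooden carver's mallet standing on its head, 92 mm across, 203 mm tall, bystander
- brush: wooden dusting brush, bystander
- rubbing_block: grey rubbing stone, 100 x 55 x 32 mm, bystander
- tin: plain metal tin, 90 mm across, 110 mm tall, bystander
Things that resemble listed ones, but are neither listed nor needed, are in the scene too. Leave any blue or white look-alike of the bearers alone.

How it is judged:
By the outcome, as a careful person would: the job done as asked, in the order asked, and still so for the second after the job is handed in, with the robot touching nothing.
It also fails if it takes over 72 s, if anything falls off the work surface, if the arm or the gripper's body presses on something with over 40 N, if the wrist force passes 120 N, or if a joint passes its speed limit or range.

ROBOT

A 6-joint arm with a two-finger parallel gripper is mounted at the origin on the work surface. World frame = base frame: x ahead of the robot, y to its left, z up, the work surface at z = 0. Lengths are in m, angles in rad, forces in N, time in s.
With the tool pointing down it reaches from about 0.3 to 0.775 m from the base axis. Payload 14.6 kg.
Tool frame: the origin (TCP) lies midway between the tips of the shut fingers; the grasp point (between the pads) lies 19 mm behind it (ctrl.grip_depth is the z of the grasp point in the tool frame, in m); z points along the fingers, y is the line along which they close (so a half turn about z gives the same grasp; the last joint's range is limited). The gripper opens to 94 mm and grips with 3 to 60 N. Pads are 16 mm wide; open, the fingers measure 119 mm over their backs; the gripper's body (75 mm by 177 mm) begins 78 mm behind the grasp point.
Start: joints at [1.153, 0.3, 1.521, -0, 1.321, -0.067], TCP at [0.189, 0.516, 0.205] pointing down, gripper open.
Joint ranges: [-3.03, 3.03], [-0.79, 2.21], [0.23, 2.52], [-1.04, 4.18], [0, 3.07], [-2.55, 2.55]. Speed limits (rad/s): [2.22, 2.22, 2.57, 3.14, 3.14, 3.14].

INTERFACE

Orientations are given as [roll, pitch, yaw] about the fixed x, y, z axes, in that order (R = Rz(yaw) Ry(pitch) Rx(roll)).
In Python, from station import ctrl gives the robot as it stands. The module is installed in compiled form; this text tells all that it offers.
- The arm moves only by the tool carry_out, never from a script. Its argument "commands" is a list of rows, each a list of 3 entries, a list of its own where there are three numbers: the closure, from 0 (fully open) to 1 (shut), then the shift along the tool's x, y, z in mm, then the turn, a rotation vector about the tool's x, y, z in rad. In form: [[gripper, [tx, ty, tz], [wx, wy, wz]], ...]. A call has 1 to 10 rows; each row shifts and turns the commanded pose from where the row before left it, along the tool's axes as they then stand; what a row does not reach is not made up. A row lasts 1/8 s, in which the tool goes at most 62.5 mm and 10.7 degrees, less where a joint would pass 70% of its speed; a pose out of reach is approached as far as the arm can. A call with a gripper value outside its range is refused whole. The fingers move at their own pace and stop on an object; "squeeze" is the grip in N (left out, the last holds). Time passes only in rows, so rows that do not move let the fingers close. It gives the time, the measured TCP pose, the force, the opening and the grip force at its end, in the units of the state.
- ctrl.get_obs(): the state, without advancing time (a new reading comes with each control period).
- ctrl.camera(name): name is "scene" or "top"; returns a dict with "img" (384x512x3 uint8, blue, green, red), "camera_matrix" (3x3 intrinsics, pixels), "rvec" (rotation vector, rad) and "tvec" (3), from world to camera coordinates, as OpenCV has them. Camera axes: x right, y down, z forward; pixel columns grow to the right and rows downward; lengths in m; the calibration is good to about 2 mm. A picture is of the moment at which its call begins. There is no depth.
- ctrl.hand_in(): hands the job in; it is judged then, once.
Trained networks look in the newest picture that a camera, given by its name, has taken for a name from the list of things; names that differ only in an ending like _2 or _b are one class to them, and where a whole thing is asked for, a point or a joint stands for the part that bears it (a point fixed in the world has none). Each returns a list of dicts, best first, with "score" (0 to 1); they miss things now and then, are a little off and sometimes report something else, mostly with a low value. They report only what shows in the picture. A call takes as long as a camera call. They do not tell look-alikes from the thing itself.
- ctrl.outline_of(thing, camera): "region" (384x512 bool, what is visible of it).
- ctrl.place_of(thing, camera): "at" ([x, y, z] in m, in world coordinates, good to about 4 mm: a listed point, or the origin of a listed thing).
The state is a dict: "time_s": time; "qpos": joint angles; "joint_vel": joint speeds; "tau": joint torques, N m; "ee_pos": TCP position; "eef_rot": TCP orientation; "force": force on the tool from outside, world axes, zero at the start; "moment": the same for the moment, N m; "grip_width": finger opening in m; "grip_force": force on a finger pad.
Only numpy, scipy, OpenCV 4.12 (cv2) and the standard library are available. Lean on these libraries where they do the work, as an engineer would, in place of code of your own. Each camera call takes 0.05 s, during which the arm holds its last target. There are 200 camera calls.

## Working session

There is one attempt and no reset: what is moved stays moved. The work goes in short steps, Python scripts to look and compute and a tool call to move; the robot and the scene stay as the last step left them, time stands still between calls to the robot, and variables do not carry over. Pictures are saved under pics/ and viewed, at most 10 in all, crops included, and the job is handed in when it is done.

Besides the shell and the picture viewer there is one more tool, called after "Request:" as name([rows], argument=value, ...), one row to a line, values as JSON. carry_out: Moves the arm, as the interface text tells. Its arguments: {"type":"object","properties":{"commands":{"type":"array","items":{"type":"array"}},"squeeze":{"type":"number"}},"required":["commands"]}

```bash
mkdir -p pics; python3 - <<'E'
from station import ctrl
import cv2,numpy as np
ims=[]
for c in("scene","top"):
    d=ctrl.camera(c); ims.append(d["img"])
    cv2.imwrite(f"pics/{c}0.png",d["img"])
    for t in("cast","thick_end","stand","ridge","catch","bearers","mallet","tin","chisel"):
        print(c,t,[(round(r["score"],2),np.round(r["at"],3).tolist()) for r in ctrl.place_of(t,c)][:4])
    print(np.round(d["camera_matrix"],1).tolist(),d["rvec"],d["tvec"])
o=ctrl.get_obs();print(o["ee_pos"],o["eef_rot"],o["time_s"],o["grip_width"],ctrl.grip_depth)
E
```

```text
scene cast [(0.65, [0.537, 0.182, 0.043])]
scene thick_end [(0.71, [0.69, 0.177, 0.09])]
scene stand [(0.81, [0.537, -0.247, 0.004])]
scene ridge [(0.96, [0.531, -0.251, 0.093])]
scene catch [(0.94, [0.606, -0.227, 0.086])]
scene bearers [(0.96, [0.315, 0.347, 0.0]), (0.66, [0.558, 0.19, 0.001]), (0.63, [0.761, 0.348, 0.001]), (0.36, [0.527, -0.017, 0.001])]
scene mallet [(0.68, [0.809, 0.014, -0.006])]
scene tin [(0.65, [0.615, -0.455, 0.001]), (0.4, [0.528, -0.016, -0.0])]
scene chisel [(0.8, [0.53, -0.016, 0.004])]
[[355.8, 0.0, 264.3], [0.0, 355.8, 186.2], [0.0, 0.0, 1.0]] [ 0.95862642  2.33622529 -1.18515192] [ 0.41546903 -0.15569884  1.44475982]
top cast [(0.8, [0.535, 0.181, 0.044])]
top thick_end [(0.89, [0.688, 0.17, 0.084])]
top stand [(0.61, [0.673, -0.011, -0.006]), (0.57, [0.532, -0.247, -0.001])]
top ridge [(0.58, [0.532, -0.246, 0.086])]
top catch [(0.71, [0.614, -0.224, 0.084])]
top bearers [(0.77, [0.762, 0.351, -0.001]), (0.67, [0.555, 0.192, 0.001]), (0.58, [0.321, 0.349, 0.0]), (0.25, [0.531, -0.249, 0.088])]
top mallet [(0.96, [0.809, 0.012, -0.0])]
top tin [(0.75, [0.62, -0.458, -0.002])]
top chisel [(0.51, [0.523, -0.013, -0.002]), (0.21, [0.613, -0.226, 0.084])]
[[346.7, 0.0, 258.4], [0.0, 346.7, 196.1], [0.0, 0.0, 1.0]] [ 2.00728081 -2.20279004  0.23651394] [0.04407578 0.56861116 1.07680351]
[0.18899884 0.51648226 0.20543646] [-3.14153231e+00  3.33069470e-05  2.79080279e+00] 1.0 0.09397970611530308 -0.0188
```

View pics/scene0.png

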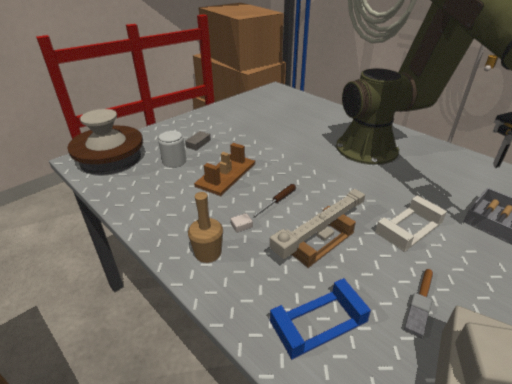

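View pics/top0.png

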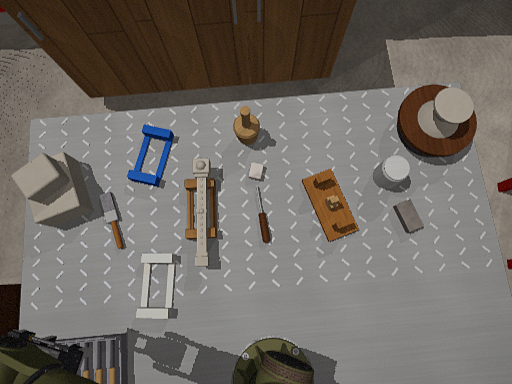

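The cast (top px 201,210) lies on the wooden bearers. The blue (150,155) and white (157,287) frames are look-alikes to leave alone. The only thing that fits as the stand is the brown one with a batten and two catches, at (330,205). Next I'll refine the yaws and check a crop.

```bash
cat > h.py <<'E'
import cv2,numpy as np
from station import ctrl
def back(px,d,z):
    R=cv2.Rodrigues(np.array(d["rvec"],float))[0];t=np.array(d["tvec"],float).ravel()
    px=np.asarray(px,float).reshape(-1,2)
    r=(np.c_[px,np.ones(len(px))]@np.linalg.inv(d["camera_matrix"]).T)@R
    c=-R.T@t
    return c+r*((z-c[2])/r[:,2])[:,None]
def rect(thing,cam,d,z):
    m=ctrl.outline_of(thing,cam)[0]["region"]
    ys,xs=np.nonzero(m);P=back(np.c_[xs,ys],d,z)[:,:2]
    (c,s,a)=cv2.minAreaRect((P*1000).astype(np.float32));
    w=cv2.PCACompute((P*1000).astype(np.float32),None)[1][0]
    if w[0]<0:w=-w
    return np.round(c,1),np.round(s,1),round(a,1),"pca",round(float(np.degrees(np.arctan2(w[1],w[0]))),1)
E
python3 - <<'E'
from h import *
for c in("top","scene"):
    d=ctrl.camera(c)
    print(c,"cast",rect("cast",c,d,.068)); print(c,"stand",rect("stand",c,d,.018)); print(c,"bearers",[np.round(r["at"],3) for r in ctrl.place_of("bearers",c)])
    for t in ("catch","ridge","thick_end","cast"): print(t,[np.round(r["at"],3).tolist() for r in ctrl.place_of(t,c)])
    if c=="top":
        cv2.imwrite("pics/crop1.png",cv2.resize(d["img"][140:275,130:370],None,fx=3.3,fy=3.3,interpolation=cv2.INTER_CUBIC))
E
```

```text
top cast (array([538.4, 182.2]), array([ 60.3, 353.5]), 86.5, 'pca', -2.5)
top stand (array([ 529.9, -246.3]), array([229.5, 112.6]), 16.3, 'pca', 16.5)
top bearers [array([ 0.762,  0.352, -0.003]), array([0.556, 0.192, 0.006]), array([0.322, 0.347, 0.002])]
catch [[0.612, -0.224, 0.084], [0.468, -0.503, 0.0]]
ridge [[0.533, -0.249, 0.089]]
thick_end [[0.688, 0.174, 0.088]]
cast [[0.55, 0.494, 0.002]]Traceback (most recent call last):
  File "<stdin>", line 4, in <module>
  File "h.py", line 10, in rect
    m=ctrl.outline_of(thing,cam)[0]["region"]
      ~~~~~~~~~~~~~~~~~~~~~~~~~~^^^
IndexError: list index out of range
```

View pics/crop1.png

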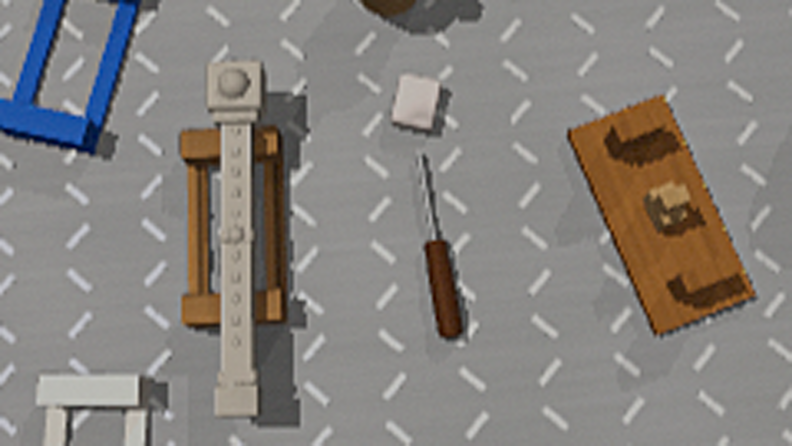

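The crop confirms the cast on the wooden bearers, with its thick end (knob) at crop (233,90). The stand is at (660,215) with its ridge at (670,195). Cast yaw is about -0.05 and stand yaw about +0.286.

```bash
cat >> h.py <<'E'
from scipy.spatial.transform import Rotation as Ro
def delta(p,yaw=None):
    "tool-frame shift (after turning first) in mm, and turn in the tool frame"
    o=ctrl.get_obs();R=Ro.from_euler("xyz",o["eef_rot"])
    T=R if yaw is None else Ro.from_euler("xyz",[np.pi,0,yaw])
    print("turn",np.round((R.inv()*T).as_rotvec(),3),"then shift mm",np.round(1000*T.inv().apply(np.array(p)-o["ee_pos"]),1))
def st():
    o=ctrl.get_obs();print({k:np.round(o[k],4).tolist() for k in("time_s","ee_pos","eef_rot","qpos","force","moment","grip_width","grip_force")})
E
python3 -c "
from h import *
delta([.582,.180,.205],3.0916)"
```

```text
turn [ 0.    -0.    -0.301] then shift mm [-4.093e+02 -3.164e+02  4.000e-01]
```

Request:
carry_out([
  [0,[0,0,0],[0,0,-0.15]],
  [0,[0,0,0],[0,0,-0.151]],
  [0,[-41,-32,0],[0,0,0]],
  [0,[-46,-36,0],[0,0,0]],
  [0,[-46,-36,0],[0,0,0]],
  [0,[-46,-36,0],[0,0,0]],
  [0,[-46,-36,0],[0,0,0]],
  [0,[-46,-36,0],[0,0,0]],
  [0,[-46,-36,0],[0,0,0]],
  [0,[-46,-36,0],[0,0,0]],
])

```text
time_s: 2.75
ee_pos: [0.5387, 0.2133, 0.2056]
eef_rot: [3.141, 0.0, 3.092]
force: [0.3, 0.1, 1.0]
grip_width: 0.094
grip_force: 0.0
```

Request:
carry_out([
  [0,[-30,-20,0],[0,0,0]],
  [0,[-16,-12,0],[0,0,0]],
  [0,[0,0,0],[0,0,0]],
  [0,[0,0,0],[0,0,0]],
])

```text
time_s: 3.25
ee_pos: [0.581, 0.1815, 0.2056]
eef_rot: [3.141, -0.0, 3.093]
force: [-0.5, 0.0, 0.1]
grip_width: 0.0941
grip_force: 0.0
```

```bash
python3 -c "
from h import *
st();delta([.582,.180,.120],3.0916)
d=ctrl.camera('scene')
for t in('cast','thick_end'):print(t,[np.round(r['at'],3).tolist() for r in ctrl.place_of(t,'scene')])"
```

```text
{'time_s': 3.25, 'ee_pos': [0.581, 0.1815, 0.2056], 'eef_rot': [3.1415, -0.0001, 3.0928], 'qpos': [0.2426, 0.4318, 1.342, 0.0002, 1.3679, -1.2795], 'force': [-0.4906, 0.0158, 0.062], 'moment': [0.0053, -0.0115, -0.0292], 'grip_width': 0.0941, 'grip_force': 0.0}
turn [ 0.    -0.     0.001] then shift mm [-1.1 -1.5 85.6]
cast [[0.536, 0.18, 0.045], [0.811, 0.016, -0.003]]
thick_end [[0.69, 0.174, 0.087]]
```

Request:
carry_out([
  [0,[-1,-1,40],[0,0,0]],
  [0,[0,0,50],[0,0,0]],
  [0,[0,0,40],[0,0,0]],
  [0,[0,0,22],[0,0,0]],
  [0,[0,0,13],[0,0,0]],
  [0,[0,0,0],[0,0,0]],
  [0,[0,0,0],[0,0,0]],
])

```text
time_s: 4.28
ee_pos: [0.5832, 0.1797, 0.0416]
eef_rot: [3.141, 0.002, 3.092]
force: [-0.4, -0.1, 1.9]
grip_width: 0.0939
grip_force: 0.0
```

Request:
carry_out([
  [0.5,[0,0,0],[0,0,0]],
  [0.75,[0,0,0],[0,0,0]],
  [1,[0,0,0],[0,0,0]],
  [1,[0,0,0],[0,0,0]],
  [1,[0,0,0],[0,0,0]],
  [1,[0,0,0],[0,0,0]],
], squeeze=35)

```text
time_s: 5.03
ee_pos: [0.5827, 0.1795, 0.0404]
eef_rot: [-3.142, -0.0, 3.092]
force: [-0.0, -1.0, -0.1]
grip_width: 0.0373
grip_force: 0.0
```

```bash
python3 -c "
from h import *
st()"
```

```text
{'time_s': 5.025, 'ee_pos': [0.5827, 0.1795, 0.0404], 'eef_rot': [-3.1416, -0.0, 3.0918], 'qpos': [0.2387, 0.6053, 1.4885, -0.0, 1.0478, -1.2823], 'force': [-0.0384, -0.9834, -0.0987], 'moment': [-0.0159, 0.0008, 0.0628], 'grip_width': 0.0373, 'grip_force': 0.0}
```

Fingers are still closing; finish, then a small lift.

Request:
carry_out([
  [1,[0,0,0],[0,0,0]],
  [1,[0,0,0],[0,0,0]],
  [1,[0,0,0],[0,0,0]],
])

```text
time_s: 5.4
ee_pos: [0.5827, 0.1793, 0.0404]
eef_rot: [-3.141, -0.0, 3.092]
force: [0.2, -2.3, -0.3]
grip_width: 0.0295
grip_force: 35.0
```

```bash
python3 -c "
from h import *
st()"
```

```text
{'time_s': 5.4, 'ee_pos': [0.5827, 0.1793, 0.0404], 'eef_rot': [-3.1413, -0.0001, 3.0917], 'qpos': [0.2385, 0.6053, 1.4885, -0.0003, 1.0479, -1.2822], 'force': [0.1537, -2.3212, -0.2673], 'moment': [-0.5521, 0.0748, -0.0571], 'grip_width': 0.0295, 'grip_force': 34.9986}
```

Request:
carry_out([
  [1,[0,0,-2],[0,0,0]],
  [1,[0,0,-3],[0,0,0]],
  [1,[0,0,-3],[0,0,0]],
  [1,[0,0,0],[0,0,0]],
  [1,[0,0,0],[0,0,0]],
  [1,[0,0,0],[0,0,0]],
  [1,[0,0,0],[0,0,0]],
])

```text
time_s: 6.28
ee_pos: [0.5827, 0.1795, 0.0484]
eef_rot: [-3.142, -0.0, 3.092]
force: [-0.4, -0.3, -6.0]
grip_width: 0.0299
grip_force: 35.0
```

```bash
python3 -c "
from h import *
st();d=ctrl.camera('scene');st()
cv2.imwrite('pics/s1.png',cv2.resize(d['img'][150:290,200:400],None,fx=4,fy=4))"
```

```text
{'time_s': 6.275, 'ee_pos': [0.5827, 0.1795, 0.0484], 'eef_rot': [-3.1415, -0.0001, 3.0918], 'qpos': [0.2387, 0.5946, 1.4846, -0.0, 1.0625, -1.2823], 'force': [-0.4103, -0.3183, -5.9808], 'moment': [0.0031, 0.1728, 0.0313], 'grip_width': 0.0299, 'grip_force': 34.9958}
{'time_s': 6.325, 'ee_pos': [0.5827, 0.1795, 0.0484], 'eef_rot': [-3.1415, -0.0001, 3.0917], 'qpos': [0.2387, 0.5946, 1.4846, -0.0, 1.0625, -1.2822], 'force': [-0.8016, 0.5077, -5.9424], 'moment': [0.0089, 0.0699, 0.0041], 'grip_width': 0.0297, 'grip_force': 34.9957}
```

View pics/s1.png

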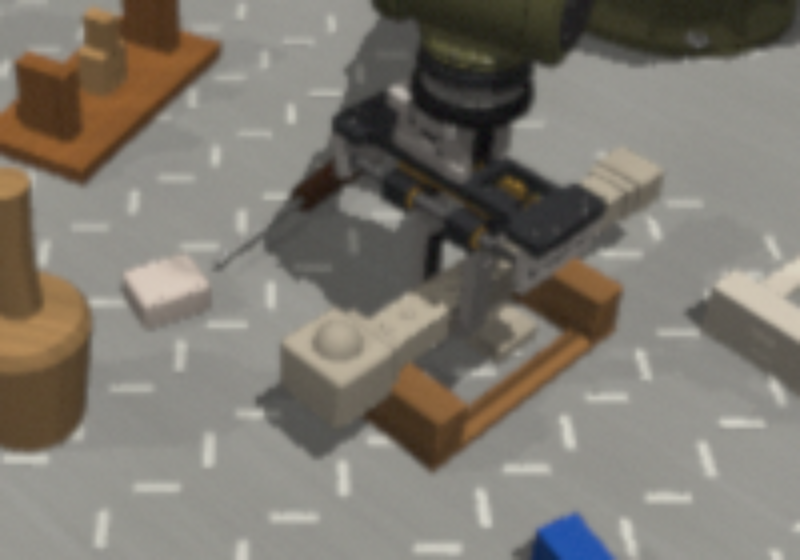

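The cast is lifted clear of the bearers, thick end at crop (330,370), gripped between the pads. I'll average the moment to estimate the centre of mass.

```bash
cat >> h.py <<'E'
def com(n=24):
    A=[]
    for _ in range(n):
        ctrl.camera("top");o=ctrl.get_obs();A.append(list(o["force"])+list(o["moment"]))
    A=np.array(A);m=A.mean(0);print("mean",np.round(m,3),"std",np.round(A.std(0),3),"rx mm",-1000*m[4]/m[2])
E
python3 -c "
from h import *
com()
for t in('cast','thick_end'):print(t,[np.round(r['at'],3).tolist() for r in ctrl.place_of(t,'top')])"
```

```text
mean [ 0.038 -0.014 -6.161  0.03   0.13  -0.007] std [0.455 0.383 0.416 0.033 0.027 0.032] rx mm 21.04046630766365
cast []
thick_end [[0.688, 0.173, 0.095]]
```

Weight is 6.1 N and the centre of mass lies about 21 mm beyond the grasp, so cast x ≈ 67 mm. Lift and carry.

Request:
carry_out([
  [1,[0,0,-6],[0,0,0]],
  [1,[0,0,-12],[0,0,0]],
  [1,[0,0,-16],[0,0,0]],
  [1,[0,0,-18],[0,0,0]],
  [1,[0,0,-14],[0,0,-0.06]],
  [1,[0,0,-8],[0,0,-0.1]],
  [1,[0,0,-4],[0,0,-0.1]],
  [1,[0,0,0],[0,0,-0.076]],
  [1,[0,0,0],[0,0,0]],
], squeeze=45)

```text
time_s: 8.75
ee_pos: [0.5829, 0.1795, 0.1275]
eef_rot: [-3.142, 0.001, -2.856]
force: [-0.3, 0.5, -6.2]
grip_width: 0.0296
grip_force: 45.0
```

```bash
python3 -c "
from h import *
st();delta([.576,-.236,.125],3.4276)"
```

```text
{'time_s': 8.75, 'ee_pos': [0.5829, 0.1795, 0.1275], 'eef_rot': [-3.1415, 0.0009, -2.8559], 'qpos': [0.2387, 0.501, 1.4278, -0.0, 1.2118, -1.6178], 'force': [-0.2558, 0.468, -6.2192], 'moment': [-0.0593, 0.115, -0.0402], 'grip_width': 0.0296, 'grip_force': 44.9957}
turn [-0.     0.001 -0.   ] then shift mm [ 123.8 -396.7    2.5]
```

Request:
carry_out([
  [1,[4,-12,0],[0,0,0]],
  [1,[8,-25,0],[0,0,0]],
  [1,[12,-38,0],[0,0,0]],
  [1,[14,-45,0],[0,0,0]],
  [1,[14,-45,0],[0,0,0]],
  [1,[14,-45,0],[0,0,0]],
  [1,[14,-45,0],[0,0,0]],
  [1,[14,-45,0],[0,0,0]],
  [1,[12,-40,0],[0,0,0]],
  [1,[10,-30,0],[0,0,0]],
])

```text
time_s: 10.0
ee_pos: [0.5752, -0.2108, 0.1267]
eef_rot: [-3.141, -0.0, -2.858]
force: [-0.4, -0.2, -6.4]
grip_width: 0.0294
grip_force: 45.0
```

Request:
carry_out([
  [1,[5,-18,0],[0,0,0]],
  [1,[3,-9,0],[0,0,0]],
  [1,[0,0,0],[0,0,0]],
  [1,[0,0,0],[0,0,0]],
])

```text
time_s: 10.5
ee_pos: [0.576, -0.2354, 0.1265]
eef_rot: [3.141, -0.0, -2.855]
force: [-0.5, -0.2, -6.4]
grip_width: 0.0301
grip_force: 45.0
```

```bash
python3 -c "
from h import *
st();delta([.576,-.236,.125],3.4276)
for c in('top','scene'):
  d=ctrl.camera(c)
  for t in('cast','thick_end','ridge','catch','stand'):print(c,t,[(round(r['score'],2),np.round(r['at'],3).tolist()) for r in ctrl.place_of(t,c)])
  cv2.imwrite(f'pics/{c}2.png',d['img'])
im=cv2.imread('pics/scene2.png')[100:240,150:350];im2=cv2.imread('pics/top2.png')[120:260,250:400]
cv2.imwrite('pics/b2.png',np.hstack([cv2.resize(im,(450,315)),cv2.resize(im2,(338,315))]))"
```

```text
{'time_s': 10.5, 'ee_pos': [0.576, -0.2354, 0.1265], 'eef_rot': [3.1414, -0.0, -2.8546], 'qpos': [-0.447, 0.5291, 1.3879, 0.0002, 1.2248, -2.3048], 'force': [-0.5003, -0.1573, -6.3736], 'moment': [-0.0021, 0.1497, -0.0188], 'grip_width': 0.0301, 'grip_force': 44.9954}
turn [ 0.    -0.     0.001] then shift mm [ 0.1 -0.5  1.5]
top cast []
top thick_end [(0.58, [0.677, -0.209, 0.174])]
top ridge []
top catch [(0.59, [0.613, -0.225, 0.086])]
top stand []
scene cast [(0.65, [0.536, -0.25, 0.13])]
scene thick_end [(0.83, [0.679, -0.205, 0.174]), (0.53, [0.532, -0.248, 0.13])]
scene ridge [(0.74, [0.532, -0.25, 0.09])]
scene catch [(0.96, [0.605, -0.23, 0.086])]
scene stand [(0.83, [0.537, -0.248, 0.004])]
```

View pics/b2.png

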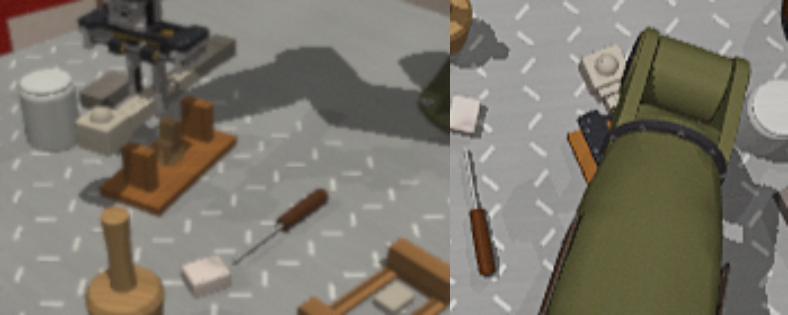

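Aligned: the left view shows the cast directly above the ridge and parallel to the stand. Lower gently.

Request:
carry_out([
  [1,[2,0,6],[0,0,0]],
  [1,[0,0,10],[0,0,0]],
  [1,[0,0,10],[0,0,0]],
  [1,[0,0,6],[0,0,0]],
  [1,[0,0,3],[0,0,0]],
  [1,[0,0,1],[0,0,0]],
  [1,[0,0,1],[0,0,0]],
  [1,[0,0,0],[0,0,0]],
  [1,[0,0,0],[0,0,0]],
])

```text
time_s: 12.22
ee_pos: [0.574, -0.237, 0.0896]
eef_rot: [-3.141, 0.0, -2.855]
force: [-0.4, -0.9, -6.2]
grip_width: 0.0296
grip_force: 45.0
```

Request:
carry_out([
  [1,[0,0,0.7],[0,0,0]],
  [1,[0,0,0.7],[0,0,0]],
  [1,[0,0,0],[0,0,0]],
  [1,[0,0,0],[0,0,0]],
])

```text
time_s: 12.72
ee_pos: [0.5739, -0.2369, 0.088]
eef_rot: [-3.142, -0.0, -2.855]
force: [-0.5, -0.1, -6.5]
grip_width: 0.0301
grip_force: 45.0
```

Request:
carry_out([
  [1,[0,0,0.6],[0,0,0]],
  [1,[0,0,0.6],[0,0,0]],
  [1,[0,0,0],[0,0,0]],
  [1,[0,0,0],[0,0,0]],
])

```text
time_s: 13.22
ee_pos: [0.5739, -0.2369, 0.0868]
eef_rot: [-3.142, -0.0, -2.855]
force: [0.6, -0.3, -6.7]
grip_width: 0.0297
grip_force: 45.0
```

Request:
carry_out([
  [1,[0,0,0.5],[0,0,0]],
  [1,[0,0,0.5],[0,0,0]],
  [1,[0,0,0],[0,0,0]],
  [1,[0,0,0],[0,0,0]],
])

```text
time_s: 13.72
ee_pos: [0.5739, -0.2369, 0.0859]
eef_rot: [-3.142, 0.0, -2.855]
force: [-0.7, -0.2, -6.5]
grip_width: 0.0299
grip_force: 45.0
```

Request:
carry_out([
  [1,[0,0,0.3],[0,0,0]],
  [1,[0,0,0.3],[0,0,0]],
  [1,[0,0,0],[0,0,0]],
  [1,[0,0,0],[0,0,0]],
])

```text
time_s: 14.22
ee_pos: [0.5739, -0.237, 0.0854]
eef_rot: [-3.141, 0.0, -2.855]
force: [0.0, 0.7, -4.9]
grip_width: 0.0292
grip_force: 45.0
```

Request:
carry_out([
  [1,[0,0,0.3],[0,0,0]],
  [1,[0,0,0.3],[0,0,0]],
  [1,[0,0,0],[0,0,0]],
  [1,[0,0,0],[0,0,0]],
])

```text
time_s: 14.72
ee_pos: [0.574, -0.237, 0.0851]
eef_rot: [-3.141, 0.0, -2.855]
force: [-2.3, 1.6, 5.3]
grip_width: 0.0293
grip_force: 45.0
```

Contact at z ≈ 0.0854, middle on the ridge. Ease the pressure a little and slide about 65 mm.

Request:
carry_out([
  [1,[0,0,-0.2],[0,0,0]],
  [1,[0.5,0,0],[0,0,0]],
  [1,[1.5,0,0],[0,0,0]],
  [1,[3,0,0],[0,0,0]],
  [1,[3,0,0],[0,0,0]],
  [1,[3,0,0],[0,0,0]],
  [1,[3,0,0],[0,0,0]],
  [1,[1,0,0],[0,0,0]],
])

```text
time_s: 15.72
ee_pos: [0.5604, -0.2414, 0.0853]
eef_rot: [-3.14, 0.002, -2.855]
force: [5.8, 1.6, 2.0]
grip_width: 0.0297
grip_force: 45.0
```

Request:
carry_out([
  [1,[1,0,0],[0,0,0]],
  [1,[3,0,0],[0,0,0]],
  [1,[3,0,0],[0,0,0]],
  [1,[3,0,0],[0,0,0]],
  [1,[3,0,0],[0,0,0]],
  [1,[3,0,0],[0,0,0]],
  [1,[3,0,0],[0,0,0]],
  [1,[1,0,0],[0,0,0]],
])

```text
time_s: 16.73
ee_pos: [0.5413, -0.2471, 0.0854]
eef_rot: [-3.14, 0.003, -2.855]
force: [5.6, 1.7, 2.7]
grip_width: 0.0299
grip_force: 45.0
```

Request:
carry_out([
  [1,[1,0,0],[0,0,0]],
  [1,[3,0,0],[0,0,0]],
  [1,[3,0,0],[0,0,0]],
  [1,[3,0,0],[0,0,0]],
  [1,[3,0,0],[0,0,0]],
  [1,[3,0,0],[0,0,0]],
  [1,[3,0,0],[0,0,0]],
  [1,[1,0,0],[0,0,0]],
])

```text
time_s: 17.73
ee_pos: [0.5221, -0.2527, 0.0854]
eef_rot: [-3.14, 0.003, -2.855]
force: [5.0, 0.9, 2.7]
grip_width: 0.0302
grip_force: 45.0
```

Request:
carry_out([
  [1,[2,0,0],[0,0,0]],
  [1,[3,0,0],[0,0,0]],
  [1,[3,0,0],[0,0,0]],
  [1,[2,0,0],[0,0,0]],
  [1,[0,0,0],[0,0,0]],
  [1,[0,0,0],[0,0,0]],
])

```text
time_s: 18.48
ee_pos: [0.5123, -0.2556, 0.0853]
eef_rot: [-3.14, 0.002, -2.855]
force: [5.7, -0.2, 4.9]
grip_width: 0.0294
grip_force: 45.0
```

```bash
python3 -c "
from h import *
com(10);st()
for c in('top','scene'):
  d=ctrl.camera(c)
  for t in('cast','thick_end','ridge'):print(c,t,[(round(r['score'],2),np.round(r['at'],3).tolist()) for r in ctrl.place_of(t,c)])"
```

```text
mean [ 5.334  0.506  4.185  0.204 -1.036 -0.032] std [0.223 0.318 0.346 0.04  0.021 0.028] rx mm 247.5352829717765
{'time_s': 18.975, 'ee_pos': [0.5123, -0.2556, 0.0853], 'eef_rot': [-3.1402, 0.0017, -2.8554], 'qpos': [-0.5268, 0.4719, 1.5794, 0.0003, 1.0882, -2.3839], 'force': [5.3107, 0.3419, 4.6631], 'moment': [0.1933, -1.0346, -0.0244], 'grip_width': 0.0295, 'grip_force': 44.9989}
top cast []
top thick_end [(0.78, [0.613, -0.224, 0.133]), (0.74, [0.534, -0.248, -0.001]), (0.3, [0.675, -0.011, -0.002])]
top ridge [(0.86, [0.532, -0.247, 0.086]), (0.21, [0.611, -0.226, 0.135])]
scene cast [(0.68, [0.471, -0.269, 0.09]), (0.25, [0.536, -0.246, 0.005])]
scene thick_end [(0.58, [0.613, -0.222, 0.135])]
scene ridge [(0.85, [0.529, -0.247, 0.088])]
```

Request:
carry_out([
  [1,[-0.2,0,-0.1],[0,0,0]],
  [1,[-0.2,0,-0.1],[0,0,0]],
  [1,[0,0,0],[0,0,0]],
  [1,[0,0,0],[0,0,0]],
], squeeze=15)

```text
time_s: 19.88
ee_pos: [0.5123, -0.2556, 0.0853]
eef_rot: [-3.141, 0.001, -2.856]
force: [5.1, -1.7, 4.7]
grip_width: 0.03
grip_force: 15.0
```

```bash
python3 -c "
from h import *
com(6);st()"
```

```text
mean [ 5.252 -2.044  4.165 -0.277 -1.034 -0.065] std [0.263 0.569 0.317 0.03  0.022 0.011] rx mm 248.3932255018007
{'time_s': 20.175, 'ee_pos': [0.5123, -0.2555, 0.0853], 'eef_rot': [-3.1405, 0.0008, -2.8555], 'qpos': [-0.5266, 0.4723, 1.5787, -0.0002, 1.0892, -2.3834], 'force': [4.9588, -2.257, 4.7655], 'moment': [-0.3307, -1.0597, -0.0495], 'grip_width': 0.0296, 'grip_force': 14.9991}
```

Request:
carry_out([
  [1,[-0.3,0,-0.2],[0,0,0]],
  [1,[-0.3,0,-0.2],[0,0,0]],
  [1,[0,0,0],[0,0,0]],
  [1,[0,0,0],[0,0,0]],
  [1,[0,0,0],[0,0,0]],
])

```text
time_s: 20.8
ee_pos: [0.5123, -0.2555, 0.0854]
eef_rot: [-3.141, -0.0, -2.856]
force: [1.8, -5.7, 2.0]
grip_width: 0.0302
grip_force: 15.0
```

Request:
carry_out([
  [1,[0,0,-0.1],[0,0,0]],
  [1,[0,0,0],[0,0,0]],
  [1,[0,0,0],[0,0,0]],
], squeeze=4)

```text
time_s: 21.18
ee_pos: [0.5122, -0.2553, 0.0854]
eef_rot: [-3.142, -0.001, -2.856]
force: [0.8, -4.7, 1.3]
grip_width: 0.03
grip_force: 4.0
```

Request:
carry_out([
  [0.66,[0,0,0],[0,0,0]],
  [0.62,[0,0,0],[0,0,0]],
  [0.55,[0,0,0],[0,0,0]],
  [0.45,[0,0,0],[0,0,0]],
  [0.45,[0,0,0],[0,0,0]],
  [0.45,[0,0,0],[0,0,0]],
])

```text
time_s: 21.92
ee_pos: [0.5125, -0.255, 0.0856]
eef_rot: [3.142, -0.0, -2.855]
force: [-0.8, 0.7, 0.1]
grip_width: 0.0519
grip_force: 0.0
```

```bash
python3 -c "
from h import *
st()
for c in('top','scene'):
  d=ctrl.camera(c)
  cv2.imwrite(f'pics/{c}3.png',d['img'])
  for t in('cast','thick_end','ridge'):print(c,t,[(round(r['score'],2),np.round(r['at'],3).tolist()) for r in ctrl.place_of(t,c)])
im=cv2.imread('pics/scene3.png')[110:210,160:290]
cv2.imwrite('pics/b3.png',cv2.resize(im,None,fx=6,fy=6,interpolation=cv2.INTER_CUBIC))"
```

```text
{'time_s': 21.925, 'ee_pos': [0.5125, -0.255, 0.0856], 'eef_rot': [3.1415, -0.0, -2.8554], 'qpos': [-0.5256, 0.4726, 1.5776, 0.0, 1.0914, -2.3827], 'force': [-0.8041, 0.6854, 0.1242], 'moment': [0.0598, 0.0039, 0.0146], 'grip_width': 0.0519, 'grip_force': 0.0}
top cast [(0.26, [0.534, -0.247, -0.001])]
top thick_end [(0.82, [0.616, -0.227, 0.134])]
top ridge [(0.76, [0.532, -0.247, 0.084])]
scene cast [(0.85, [0.467, -0.267, 0.087]), (0.72, [0.807, 0.016, -0.001])]
scene thick_end [(0.56, [0.617, -0.225, 0.134])]
scene ridge [(0.55, [0.53, -0.25, 0.088])]
```

View pics/b3.png

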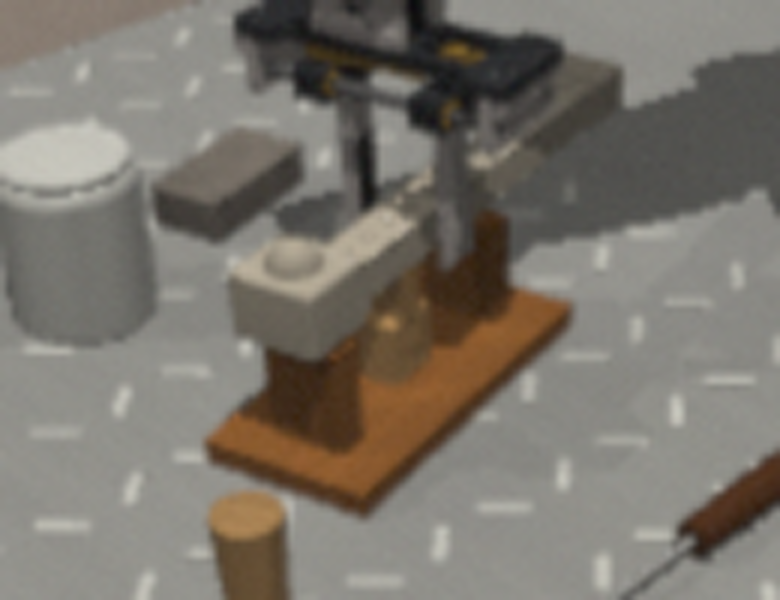

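Fingers are clear and the cast rests on the ridge, apparently level: thick block at crop (300,300) with a gap above the catch. Retreat straight up, then check tilt and stillness.

Request:
carry_out([
  [0.2,[0,0,0],[0,0,0]],
  [0.2,[0,0,-4],[0,0,0]],
  [0.2,[0,0,-20],[0,0,0]],
  [0.2,[0,0,-40],[0,0,0]],
  [0.2,[0,0,-50],[0,0,0]],
  [0.2,[50,20,-30],[0,0,0]],
  [0.2,[50,50,0],[0,0,0]],
  [0.2,[30,50,0],[0,0,0]],
  [0.2,[0,50,0],[0,0,0]],
  [0.2,[0,50,0],[0,0,0]],
])

```text
time_s: 23.58
ee_pos: [0.332, -0.0835, 0.23]
eef_rot: [-3.141, 0.001, -2.857]
force: [0.3, 0.5, -0.1]
grip_width: 0.0751
grip_force: 0.0
```

Request:
carry_out([
  [0.2,[0,50,0],[0,0,0]],
  [0.2,[0,30,0],[0,0,0]],
  [0.2,[0,0,0],[0,0,0]],
  [0.2,[0,0,0],[0,0,0]],
])

```text
time_s: 24.08
ee_pos: [0.3105, -0.0082, 0.2298]
eef_rot: [-3.141, 0.0, -2.855]
force: [0.4, 0.1, -0.3]
grip_width: 0.0754
grip_force: 0.0
```

```bash
python3 -c "
from h import *
st();I=[]
for k in range(24):
  d=ctrl.camera('scene');I.append(d['img'].astype(int))
e=ctrl.camera('top');cv2.imwrite('pics/top4.png',e['img'])
for c in('top','scene'):
  for t in('cast','thick_end','ridge'):print(c,t,[(round(r['score'],2),np.round(r['at'],4).tolist()) for r in ctrl.place_of(t,c)])
D=np.abs(I[-1]-I[0]).max(2)[100:210,150:300];print('changed px',(D>25).sum(),D.max())
im=cv2.resize(d['img'][110:200,160:290],None,fx=6,fy=6,interpolation=cv2.INTER_CUBIC)
# project underside-level and tilted outlines of thick block top edge
cv2.imwrite('pics/b4.png',im)"
```

```text
{'time_s': 24.075, 'ee_pos': [0.3105, -0.0082, 0.2298], 'eef_rot': [-3.1412, 0.0004, -2.8551], 'qpos': [-0.1445, -0.2935, 2.0594, -0.0002, 1.3752, -2.0017], 'force': [0.4433, 0.1135, -0.3023], 'moment': [0.0559, -0.0234, 0.001], 'grip_width': 0.0754, 'grip_force': 0.0}
top cast [(0.82, [0.4691, -0.269, 0.0894])]
top thick_end [(0.81, [0.6134, -0.2253, 0.1332])]
top ridge [(0.96, [0.5328, -0.2482, 0.0858])]
scene cast [(0.83, [0.4716, -0.2653, 0.0857])]
scene thick_end [(0.89, [0.6119, -0.2251, 0.1322])]
scene ridge [(0.83, [0.5302, -0.2487, 0.0901])]
changed px 4 32
```

View pics/b4.png

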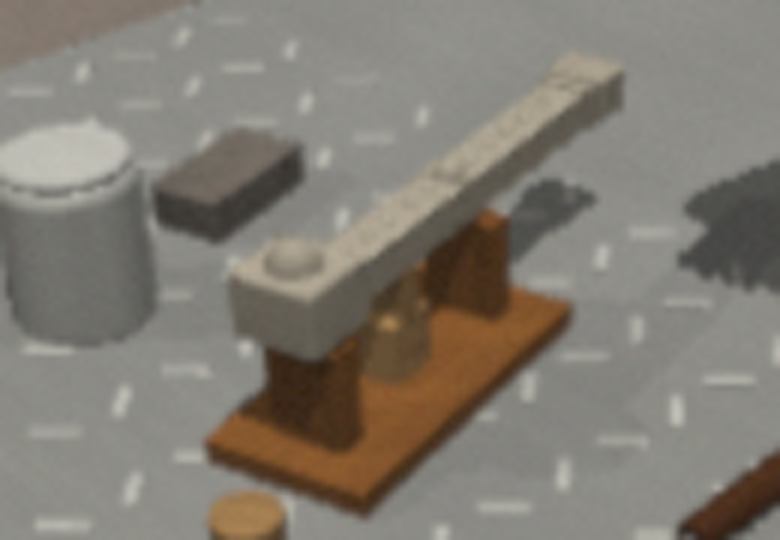

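Free and unmoving since release, same pixels as before. I'll check levelness by projecting the cast's shape at tilt 0 and ±0.07.

```bash
python3 -c "
from h import *
from itertools import product
from scipy.optimize import minimize
bx=[(-.175,-.145,.042,.03),(-.145,.125,.03,.026),(.125,.175,.056,.042)]
for c in('scene','top'):
  d=ctrl.camera(c);m=ctrl.outline_of('cast',c)[0]['region']
  def iou(p,tilt):
    x,y,yaw=p[0]/1000,p[1]/1000,p[2]/100
    M=np.zeros((384*4,512*4),np.uint8)
    com=np.array([.066+.008*np.sign(tilt),0,0])
    Rm=Ro.from_euler('zy',[yaw,tilt])
    o=np.array([x,y,.09])
    for a,b,w,h in bx:
      P=np.array(list(product((a,b),(-w/2,w/2),(0,h))))
      W=o+Ro.from_euler('z',yaw).apply(com)+Rm.apply(P-com)
      q=cv2.projectPoints(W,np.array(d['rvec'],float),np.array(d['tvec'],float),np.array(d['camera_matrix'],float),None)[0]
      cv2.fillConvexPoly(M,cv2.convexHull(((q+.5)*4).astype(np.int32)),1)
    M=cv2.resize(M*255,(512,384),interpolation=cv2.INTER_AREA)>127
    return -(M&m).sum()/(M|m).sum()
  for t in(-.07,-.035,0,.035,.07):
    r=minimize(iou,[470,-267,28.6],args=(t,),method='Nelder-Mead',options=dict(initial_simplex=[[470,-267,28.6],[475,-267,28.6],[470,-262,28.6],[470,-267,31]],maxiter=80))
    print(c,t,round(-r.fun,3),np.round(r.x,1))"
```

```text
scene -0.07 0.853 [ 473.1 -268.8   32.9]
scene -0.035 0.889 [ 470.8 -267.8   31.5]
scene 0 0.883 [ 469.7 -266.9   31.2]
scene 0.035 0.854 [ 468.  -263.6   28.3]
scene 0.07 0.821 [ 463.5 -263.1   22.7]
top -0.07 0.942 [ 468.5 -268.    29.5]
top -0.035 0.944 [ 467.9 -267.5   28.1]
top 0 0.938 [ 469.  -266.7   27.5]
top 0.035 0.941 [ 466.3 -266.7   26.6]
top 0.07 0.939 [ 466.  -265.8   25.6]
```

```bash
python3 -c "
from h import *
from itertools import product
from scipy.optimize import minimize
bx=[(-.175,-.145,.042,.03),(-.145,.125,.03,.026),(.125,.175,.056,.042)]
V={}
for c in('scene','top'):
  d=ctrl.camera(c);V[c]=(d,ctrl.outline_of('cast',c)[0]['region'])
def hulls(p,tilt,d):
    yaw=p[2]/100;o=np.array([p[0]/1000,p[1]/1000,.09]);com=np.array([.066+.008*np.sign(tilt),0,0])
    for a,b,w,h in bx:
      P=np.array(list(product((a,b),(-w/2,w/2),(0,h))))
      W=o+Ro.from_euler('z',yaw).apply(com+Ro.from_euler('y',tilt).apply(P-com))
      yield cv2.projectPoints(W,np.array(d['rvec'],float),np.array(d['tvec'],float),np.array(d['camera_matrix'],float),None)[0]
def f(p,tilt):
    s=0
    for c,(d,m) in V.items():
      M=np.zeros((384*4,512*4),np.uint8)
      for q in hulls(p,tilt,d): cv2.fillConvexPoly(M,cv2.convexHull(((q+.5)*4).astype(np.int32)),255)
      M=cv2.resize(M,(512,384),interpolation=cv2.INTER_AREA)>127
      s-=(M&m).sum()/(M|m).sum()/2
    return s
d=V['scene'][0];ims=[]
for t in(-.07,-.035,0,.035,.07):
    r=minimize(f,[470,-267,28.6],args=(t,),method='Nelder-Mead',options=dict(initial_simplex=[[470,-267,28.6],[475,-267,28.6],[470,-262,28.6],[470,-267,31]],maxiter=80))
    print(t,round(-r.fun,3),np.round(r.x,1))
    if t in(-.07,0,.07):
      im=cv2.resize(d['img'][110:180,190:270],None,fx=10,fy=10,interpolation=cv2.INTER_CUBIC)[:,:]
      for q in hulls([469.5,-267.3,28.4],t,d):
        cv2.polylines(im,[cv2.convexHull((((q+.5)-[190,110])*10).astype(np.int32))],True,(0,0,255),1)
      ims.append(cv2.resize(im,(400,350),interpolation=cv2.INTER_AREA) if 0 else cv2.resize(im,(400,300)))
ims.append(ims[0]*0)
cv2.imwrite('pics/b5.png',np.vstack([np.hstack(ims[:2]),np.hstack(ims[2:])]))"
```

```text
-0.07 0.868 [ 470.  -267.5   30.9]
-0.035 0.9 [ 468.6 -267.1   29.7]
0 0.902 [ 467.8 -266.9   28.3]
0.035 0.882 [ 469.2 -265.5   27.5]
0.07 0.863 [ 465.9 -265.3   26. ]
```

View pics/b5.png

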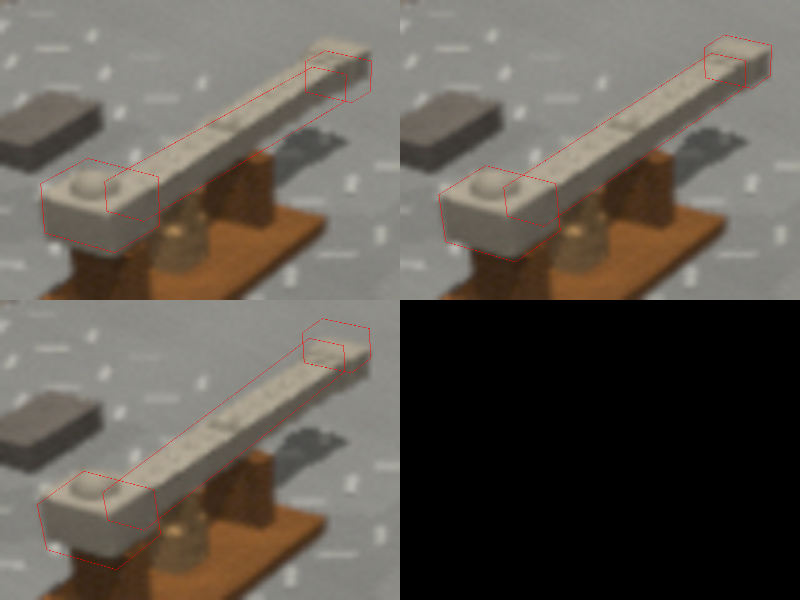

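The tilt-0 outline (top right panel) fits the cast exactly at both ends. The ±0.07 outlines are clearly off, so the cast is level, and it is still.

```bash
python3 -c "
from station import ctrl
print(ctrl.hand_in())"
```

```text
the job is handed in; nothing more can be done
None
```

The cast lies level and still on the ridge alone, both catches free and the gripper clear of it; its balance point is about 65 mm from its middle towards the thick end, and the job is handed in.

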